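# Lay the standing cassette flat in the tray and slide it to the end

## Robot

A 6-joint arm with a two-finger parallel gripper is mounted at the origin on a cart in front of the work surface, level with it; the furniture and walls round the work are solid. World frame = base frame: x ahead of the robot, y to its left, z up, the work surface at z = 0. Lengths are in m, angles in rad, forces in N, time in s.
With the tool pointing down it reaches from about 0.25 to 0.8 m from the base axis. Payload 8.5 kg.
Tool frame: the origin (TCP) lies on the centre line of the jaws, within the pads' length; the fingertips stand 17 mm ahead of it and the grasp point (between the pads) lies 2 mm behind it; z points along the fingers, y is the line along which they close (so a half turn about z gives the same grasp; the last joint's range is limited). The gripper opens to 85 mm and grips with 20 to 120 N. Pads are 22 mm wide; open, the fingers measure 114 mm over their backs; the gripper's body (76 mm by 85 mm) begins 54 mm behind the grasp point. The pads swing forward as they close: fully open they stand 13 mm farther back than shut.
Start: joints at [-1.324, 0.238, -0.013, 1.319, 0, 1.571], TCP at [0.128, -0.509, 0.248] pointing down, gripper open.
Joint ranges: [-2.66, 2.66], [-1.03, 1.9], [-1.14, 1.46], [-1.82, 2.27], [-1.45, 1.34], [-3.14, 3.14]. Speed limits (rad/s): [2.22, 2.22, 2.79, 3.14, 3.14, 3.14].

## Interface

Orientations are given as [roll, pitch, yaw] about the fixed x, y, z axes, in that order (R = Rz(yaw) Ry(pitch) Rx(roll)).
In Python, from cell import bot gives the robot as it stands. The module is installed in compiled form; this text tells all that it offers.
- The arm moves only by the shell command python3 -m inch 'ROWS' [FORCE]. ROWS is JSON, a list of rows, each a list of 3 entries, a list of its own where there are three numbers: the finger opening in mm, from 0 to 85.4, then the shift along the world's x, y, z in mm, then the turn, a rotation vector about the world's x, y, z in rad. In form: [[fingers, [dx, dy, dz], [wx, wy, wz]], ...]. A call has exactly 10 rows; each row is the pose to reach, as a shift and turn from the pose commanded when the call began; what a row does not reach only later rows make up. A row lasts 1/8 s, in which the tool goes at most 62.5 mm and 10.7 degrees, less where a joint would pass 70% of its speed; a pose out of reach is approached as far as the arm can. A call with a gripper value outside its range is refused whole. The fingers move at their own pace and stop on an object; FORCE is the grip in N (left out, the last holds). Time passes only in rows, so rows that repeat a pose let the fingers close, or fill a call up. It gives the time, the measured TCP pose, the force, the opening and the grip force at its end, in the units of the state.
- bot.sense(): the state, without advancing time (a new reading comes with each control period).
- bot.grab_frame(name): name is "scene" or "top"; returns a dict with "color" (384x512x3 uint8, red, green, blue), "fx", "fy", "cx", "cy" (pixels), "R" (3x3) and "t" (3): a world point X has camera coordinates R X + t. Camera axes: x right, y down, z forward; pixel columns grow to the right and rows downward; lengths in m; the calibration is good to about 2 mm. A picture is of the moment at which its call begins. There is no depth.
- bot.sign_off(): hands the job in; it is judged then, once.
Trained networks look in a picture, given as the dict that the camera call returned (one of the last four; its "shot" number tells which), for a name from the list of things; names that differ only in an ending like _2 or _b are one class to them, and where a whole thing is asked for, a point or a joint stands for the part that bears it (a point fixed in the world has none). Each returns a list of dicts, best first, with "confidence" (0 to 1); they miss things now and then, are a little off and sometimes report something else, mostly with a low value. They report only what shows in the picture. A call takes as long as a camera call. They do not tell look-alikes from the thing itself.
- bot.outline_of(picture, thing): "pixels" (384x512 bool, what is visible of it) and "box" ([centre column, centre row, width, height] in pixels, round what is visible of it).
The state is a dict: "time": time; "joint_pos": joint angles; "qvel": joint speeds; "effort": joint torques, N m; "eef_pos": TCP position; "ee_rot": TCP orientation; "ft_force": force on the tool from outside, world axes, zero at the start; "wrist_torque": the same for the moment, N m; "gripper_width": finger opening in m; "gripper_force": force on a finger pad.
Only numpy, scipy, OpenCV 4.12 (cv2) and the standard library are available. Lean on these libraries where they do the work, as an engineer would, in place of code of your own. Each camera call takes 0.05 s, during which the arm holds its last target. There are 200 camera calls.

## Task

An instrument cassette has been left standing on its long hinge edge in the steel tray: push it over with the fingertips so that it lies flat on the tray floor, lid up. Then, still without pinching or lifting it, slide it lengthwise with a light push until its short end rests squarely against the tray's end rim, at the end away from the bur block, so that the block can later be set in beside it. Leave the tray and the things around it where they are, and take the hand away.

Things in the scene. Friction and masses are not known exactly. Their poses are not given: they have to be found in the camera images.
- cassette: closed perforated steel cassette, 106 x 182 x 30 mm (own x, y, z), 0.27-0.53 kg, lid fixed. Origin: centre of underside. +z out of the lid, y along its length, +x to the hinge edge. Starts upright on the hinge edge (+x down, 103 mm tall, 30 mm thick) along the tray's robot-side rim, lid face to the robot; pushed near its top away from the robot it falls flat by itself past 17 deg and fits
- cassette_hinge_edge (a point): middle of the cassette's long hinge edge (50 mm along its own +x, 15 mm above its underside); rests on the tray floor at the start
- tray: steel tray, 300 x 192 mm outside (own x, y), rim 36 mm high, floor 2 mm above the worktop, 272 x 163 mm inside; loose, 1 kg. Origin: centre of underside; own x along its length (+x to the robot's right), +y away from the robot. End rims' inner faces at x = +-136 mm: a cassette touching one has its origin at x = +-45 mm; at the start it leaves 38 to 52 mm free at each end
- bur_block: small block 34 x 58 x 35 mm with dental burs standing in it, on the worktop just outside one short end of the tray (left or right varies). Origin: centre of its underside
- dropper_bottle: small dropper bottle, 31 mm diameter, 102 mm tall, on the worktop outside the other short end. Origin: centre of its underside
- handpiece: dental handpiece lying on the left, 31 x 144 x 18 mm; bystander
- tweezers: steel tweezers lying at the front left, 19 x 153 x 10 mm; bystander
- beaker: glass beaker behind and right of the tray, 72 mm diameter, 90 mm tall; bystander
- bench_timer: bench timer 60 x 64 x 20 mm at the front right; bystander
- strip_box: upright carton 34 x 62 x 88 mm behind the tray; bystander
Mind the look-alikes: they are no part of the job. What is shaped like the bur_block but pink is not meant.

How it is judged:
By the outcome, as a careful person would: the job done as asked, in the order asked, and still so for the second after the job is handed in, with the robot touching nothing.
It also fails if it takes over 43 s, if anything falls off the work surface, if the arm or the gripper's body presses on something with over 40 N, if the wrist force passes 120 N, or if a joint passes its speed limit or range.

## Working session

There is one attempt and no reset: what is moved stays moved. The work goes in short steps, Python scripts to look and compute and a shell command to move; the robot and the scene stay as the last step left them, time stands still between calls to the robot, and variables do not carry over. Pictures are saved under pics/ and viewed, at most 10 in all, crops included, and the job is handed in when it is done.

```bash
mkdir -p pics; cat > h.py <<'E'
import numpy as np,cv2
from cell import bot
def save(p,n): cv2.imwrite('pics/'+n,p['color'][:,:,::-1])
def proj(p,X):
    X=np.atleast_2d(X)@np.array(p['R']).T+np.array(p['t']); return np.c_[p['fx']*X[:,0]/X[:,2]+p['cx'],p['fy']*X[:,1]/X[:,2]+p['cy']]
def unproj(p,uv,z):
    R=np.array(p['R']);t=np.array(p['t']);uv=np.atleast_2d(uv)
    d=np.c_[(uv[:,0]-p['cx'])/p['fx'],(uv[:,1]-p['cy'])/p['fy'],np.ones(len(uv))]@R
    c=-R.T@t; return c+d*((z-c[2])/d[:,2])[:,None]
E
python3 - <<'E'
from h import *
ps={}
for n in('scene','top'):
    p=bot.grab_frame(n);save(p,n+'0.png');np.save(n+'0.npy',p,allow_pickle=True)
    print(n,p['color'].shape,-np.array(p['R']).T@p['t'])
    for th in('cassette','tray','bur_block','dropper_bottle'):
        for o in bot.outline_of(p,th)[:3]: print(th,round(o['confidence'],2),np.round(o['box']))
print(bot.sense())
E
```

```text
scene (384, 512, 3) [-0.13304846  0.6847316   0.63049812]
cassette 0.64 [286. 200.  41.  44.]
tray 0.57 [273. 202.  98.  61.]
bur_block 0.49 [317. 183.  11.   4.]
bur_block 0.46 [300. 172.  13.   8.]
dropper_bottle 0.49 [234. 226.  12.  34.]
dropper_bottle 0.46 [282. 150.  22.  22.]
top (384, 512, 3) [ 0.3950545  -0.03391217  1.58261912]
cassette 0.93 [261. 222.  62.  11.]
tray 0.72 [261. 206.  97.  59.]
bur_block 0.66 [323. 214.  27.  13.]
bur_block 0.57 [332. 187.  19.  20.]
dropper_bottle 0.68 [200. 219.  14.  13.]
{'time': 0.5, 'joint_pos': array([-1.32400525e+00,  2.38220153e-01, -1.35179327e-02,  1.31920496e+00,
        3.38140363e-05,  1.57079811e+00]), 'qvel': array([ 3.67258129e-04, -1.31377240e-03, -1.57717848e-03,  1.31926514e-03,
       -1.24147945e-03, -7.71625781e-05]), 'effort': array([ 1.66573933e-03, -5.38166392e+01,  3.46479356e+01,  4.05590603e-03,
        1.43373559e-04, -1.43192231e-06]), 'eef_pos': array([ 0.12825081, -0.50904001,  0.24825865]), 'ee_rot': array([-3.14144593e+00, -3.38137744e-05,  2.46789289e-01]), 'ft_force': array([-0.53061486, -0.00271126,  0.08275562]), 'wrist_torque': array([0.00306485, 0.01003902, 0.02309935]), 'gripper_force': 0.0, 'gripper_width': 0.08535837603319614}
```

View pics/scene0.png

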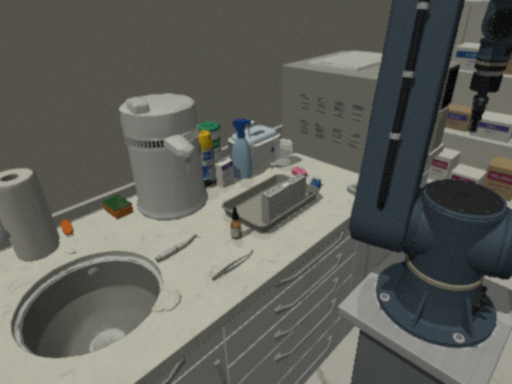

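View pics/top0.png

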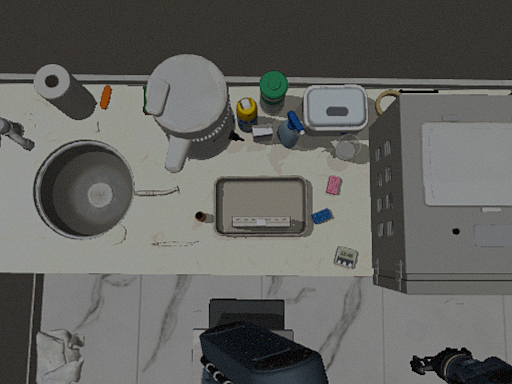

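The top view shows the cassette standing at (261,222) in the tray (261,206). The blue block at (322,215) sits at the tray's right end, the pink look-alike is at (333,185), and the bottle is at (200,217) at the left end. So the cassette slides left, towards world +y. The only other block-shaped thing is the pink one, and the low flat bench timer is at (346,257). I'll measure next and check the choice in a crop.

```bash
python3 - <<'E'
from h import *
p=bot.grab_frame('top');q=bot.grab_frame('scene')
def mask(p,th):return bot.outline_of(p,th)
def rect(m): 
    c=max(cv2.findContours(m.astype('uint8'),0,1)[0],key=cv2.contourArea); return c[:,0,:].astype(float)
for th,z in(('tray',.036),('tray',.0),('cassette',.105),('bur_block',.035),('dropper_bottle',.1),('beaker',.09),('strip_box',.088),('bench_timer',.02)):
    for o in mask(p,th)[:2]:
        c=rect(o['pixels']); X=unproj(p,c,z)[:,:2].astype('float32')
        r=cv2.minAreaRect(X); print(th,z,round(o['confidence'],2),'c',np.round(r[0],4),'sz',np.round(r[1],4),'ang',round(r[2],2))
# cassette top edge height from two views
oc=mask(p,'cassette')[0];ot=mask(q,'cassette')[0]
print(np.round(oc['box']),np.round(ot['box']))
im=p['color'][165:265,180:360,::-1];im=cv2.resize(im,None,fx=4,fy=4,interpolation=cv2.INTER_CUBIC);cv2.imwrite('pics/c1.png',im)
im=q['color'][150:250,200:340,::-1];im=cv2.resize(im,None,fx=5,fy=5,interpolation=cv2.INTER_CUBIC);cv2.imwrite('pics/c2.png',im)
E
```

```text
tray 0.036 0.57 c [ 0.5402 -0.0536] sz [0.3036 0.1961] ang 89.87
tray 0.0 0.57 c [ 0.5436 -0.054 ] sz [0.3107 0.2007] ang 89.87
cassette 0.105 0.89 c [ 0.4869 -0.0546] sz [0.0365 0.1767] ang 0.66
cassette 0.105 0.71 c [0.4985 0.1298] sz [0.0337 0.0335] ang 1.41
bur_block 0.035 0.76 c [ 0.6116 -0.2863] sz [0.0387 0.0557] ang 89.4
bur_block 0.035 0.73 c [ 0.511  -0.2481] sz [0.0316 0.0575] ang 24.44
beaker 0.09 0.94 c [ 0.724  -0.3259] sz [0.0754 0.0937] ang 63.53
strip_box 0.088 0.82 c [ 0.7685 -0.0551] sz [0.0581 0.0631] ang 0.73
bench_timer 0.02 0.85 c [ 0.3824 -0.3251] sz [0.0624 0.0582] ang 75.07
bench_timer 0.02 0.28 c [ 0.5119 -0.2502] sz [0.0346 0.0645] ang 21.61
[260. 222.  62.  12.] [284. 199.  44.  49.]
```

View pics/c1.png

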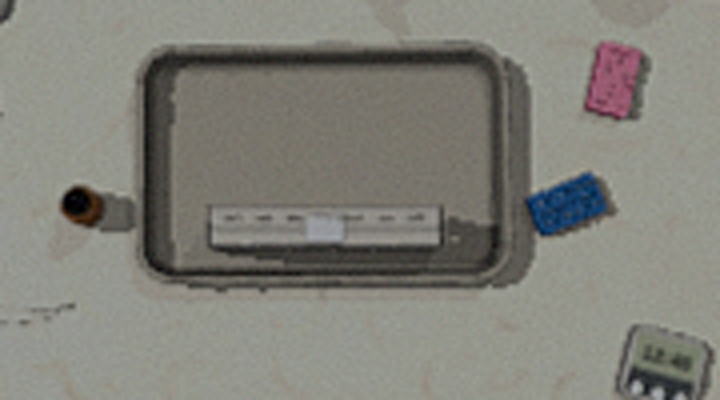

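View pics/c2.png

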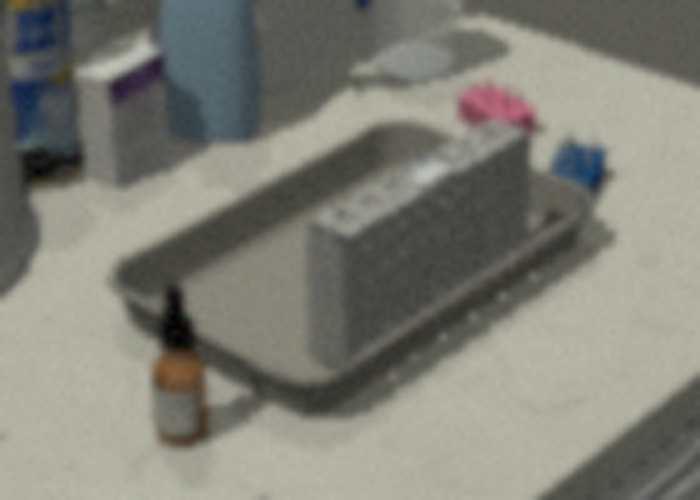

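The crops confirm it: the cassette stands on edge with its lid face to the robot, the real block is blue and just right of the tray, and the bottle is to the left. Next I'll triangulate the top near corners from the two views.

```bash
python3 - <<'E'
from h import *
p=np.load('top0.npy',allow_pickle=True).item();q=np.load('scene0.npy',allow_pickle=True).item()
def P(p):return np.array([[p['fx'],0,p['cx']],[0,p['fy'],p['cy']],[0,0,1]])@np.c_[p['R'],p['t']]
a=np.array([[232,226.5],[290.75,226.5],[232,216.7]]).T;b=np.array([[270.4,196.4],[305.6,177],[262.2,193.8]]).T
X=cv2.triangulatePoints(P(p),P(q),a,b);print(np.round((X[:3]/X[3]).T,4))
# tray rim outer bounds / inner at top view (crop edges)
print(np.round(unproj(p,np.array([[180+140/4,210],[180+508/4,210],[260,165+45/4],[260,165+285/4]]),.036),4))
E
python3 -m inch '[[0,[35,50,0],[0,0,0.15]],[0,[70,100,0],[0,0,0.3]],[0,[105,150,0],[0,0,0.45]],[0,[140,200,0],[0,0,0.6]],[0,[170,250,0],[0,0,0.75]],[0,[205,300,0],[0,0,0.9]],[0,[240,350,0],[0,0,1.05]],[0,[270,400,0],[0,0,1.2]],[0,[300,450,0],[0,0,1.324]],[0,[300,454,0],[0,0,1.324]]]'
```

```text
[[ 0.469   0.0333  0.1014]
 [ 0.4732 -0.145   0.0932]
 [ 0.4995  0.0343  0.0985]]
[[ 0.5246  0.0917  0.036 ]
 [ 0.528  -0.2022  0.036 ]
 [ 0.6353 -0.0508  0.036 ]
 [ 0.4428 -0.0528  0.036 ]]
time: 2.35
eef_pos: [0.4298, -0.0521, 0.2481]
ee_rot: [3.141, -0.0, 1.577]
ft_force: [-0.6, 0.4, 0.5]
gripper_width: -0.0
gripper_force: 0.0
```

Height of about 0.10 m is confirmed, with the near face at x≈0.471. Now lower and push gently.

```bash
python3 -m inch '[[0,[0,-4,-50],[0,0,0]],[0,[0,-4,-100],[0,0,0]],[0,[0,-4,-141],[0,0,0]],[0,[0,-4,-141],[0,0,0]],[0,[6,-4,-141],[0,0,0]],[0,[12,-4,-141],[0,0,0]],[0,[18,-4,-141],[0,0,0]],[0,[23,-4,-141],[0,0,0]],[0,[28,-4,-141],[0,0,0]],[0,[33,-4,-141],[0,0,0]]]'
python3 -m inch '[[0,[4,0,0],[0,0,0]],[0,[8,0,0],[0,0,0]],[0,[12,0,0],[0,0,0]],[0,[16,0,0],[0,0,0]],[0,[20,0,0],[0,0,0]],[0,[24,0,0],[0,0,0]],[0,[28,0,0],[0,0,0]],[0,[32,0,0],[0,0,0]],[0,[34,0,0],[0,0,0]],[0,[34,0,0],[0,0,0]]]'
python3 - <<'E'
from h import *
q=bot.grab_frame('scene')
im=q['color'][130:270,180:360,::-1];im=cv2.resize(im,None,fx=4,fy=4,interpolation=cv2.INTER_CUBIC);cv2.imwrite('pics/c3.png',im)
E
```

```text
time: 3.6
eef_pos: [0.4615, -0.059, 0.1073]
ee_rot: [-3.141, -0.0, 1.571]
ft_force: [-0.2, -0.8, 1.2]
gripper_width: 0.0001
gripper_force: 0.6
time: 4.85
eef_pos: [0.4954, -0.059, 0.1072]
ee_rot: [-3.141, -0.0, 1.571]
ft_force: [0.4, 0.4, 1.5]
gripper_width: -0.0
gripper_force: 0.0
```

View pics/c3.png

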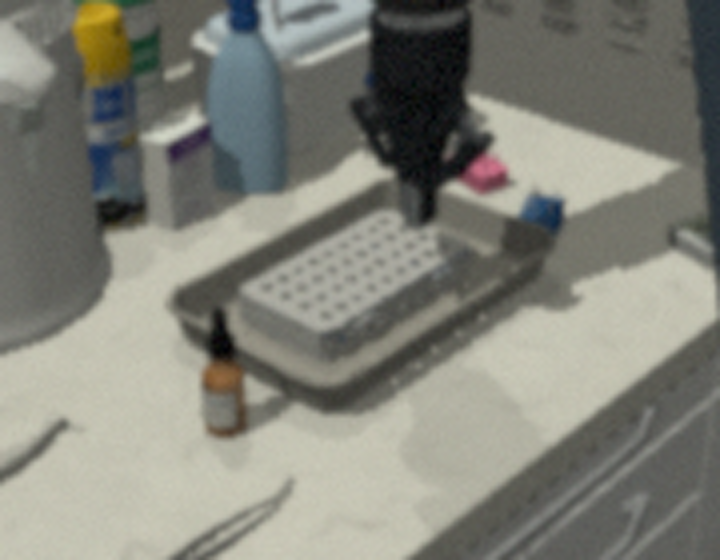

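The cassette has toppled flat, lid up. I'll back off and measure it from the top.

```bash
python3 -m inch '[[85,[0,0,40],[0,0,0]],[85,[0,0,80],[0,0,0]],[60,[-40,-40,110],[0,0,0]],[60,[-80,-80,120],[0,0,0]],[60,[-110,-120,120],[0,0,0]],[60,[-140,-160,120],[0,0,0]],[60,[-150,-200,120],[0,0,0]],[60,[-150,-220,120],[0,0,0]],[60,[-150,-220,120],[0,0,0]],[60,[-150,-220,120],[0,0,0]]]'
python3 - <<'E'
from h import *
p=bot.grab_frame('top')
for th,z in(('tray',.036),('cassette',.032),('bur_block',.035),('dropper_bottle',.1)):
    for o in bot.outline_of(p,th)[:2]:
        c=max(cv2.findContours(o['pixels'].astype('uint8'),0,1)[0],key=cv2.contourArea)[:,0,:].astype(float)
        r=cv2.minAreaRect(unproj(p,c,z)[:,:2].astype('float32')); print(th,round(o['confidence'],2),np.round(r[0],4),np.round(r[1],4),round(r[2],2))
im=p['color'][165:265,180:360,::-1];im=cv2.resize(im,None,fx=4,fy=4,interpolation=cv2.INTER_CUBIC);cv2.imwrite('pics/c4.png',im)
E
```

```text
time: 6.15
eef_pos: [0.3455, -0.2782, 0.227]
ee_rot: [-3.141, -0.001, 1.571]
ft_force: [0.1, -0.3, 0.4]
gripper_width: 0.0603
gripper_force: 0.0
tray 0.91 [ 0.5414 -0.0538] [0.1895 0.2984] 0.7
cassette 0.7 [ 0.5525 -0.0548] [0.0968 0.1799] 0.69
bur_block 0.72 [ 0.512  -0.2482] [0.0363 0.0618] 23.68
dropper_bottle 0.5 [0.5011 0.1296] [0.0326 0.0258] 46.06
```

View pics/c4.png

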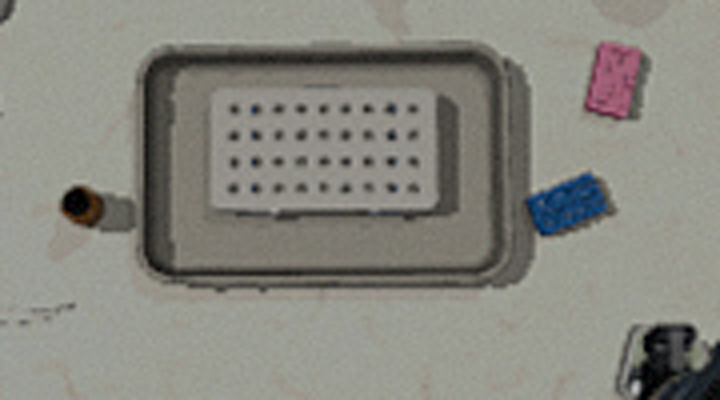

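The cassette lies flat and straight at (0.5525, -0.055). Its right end is at y≈-0.146, with the tray's right inner rim at about -0.190. I'll enter that gap at y≈-0.168.

```bash
python3 -m inch '[[40,[45,25,0],[0,0,0]],[40,[95,50,0],[0,0,0]],[40,[145,75,0],[0,0,0]],[40,[190,100,0],[0,0,0]],[40,[208,110,0],[0,0,0]],[40,[208,110,-40],[0,0,0]],[40,[208,110,-90],[0,0,0]],[40,[208,110,-127],[0,0,0]],[40,[208,110,-127],[0,0,0]],[40,[208,110,-127],[0,0,0]]]'
```

```text
time: 7.65
eef_pos: [0.5538, -0.1694, 0.1018]
ee_rot: [3.14, 0.0, 1.571]
ft_force: [-0.8, -0.4, 0.6]
gripper_width: 0.04
gripper_force: 0.0
```

```bash
python3 -m inch '[[40,[0,1,-25],[0,0,0]],[40,[0,1,-45],[0,0,0]],[40,[0,1,-60],[0,0,0]],[40,[0,1,-70],[0,0,0]],[40,[0,1,-77],[0,0,0]],[40,[0,1,-77],[0,0,0]],[40,[0,4,-77],[0,0,0]],[40,[0,7,-77],[0,0,0]],[40,[0,10,-77],[0,0,0]],[40,[0,10,-77],[0,0,0]]]'
python3 -m inch '[[40,[0,3,0],[0,0,0]],[40,[0,7,0],[0,0,0]],[40,[0,11,0],[0,0,0]],[40,[0,15,0],[0,0,0]],[40,[0,19,0],[0,0,0]],[40,[0,23,0],[0,0,0]],[40,[0,27,0],[0,0,0]],[40,[0,31,0],[0,0,0]],[40,[0,34,0],[0,0,0]],[40,[0,35,0],[0,0,0]]]'
python3 - <<'E'
from h import *
p=bot.grab_frame('top')
im=p['color'][165:265,180:360,::-1];im=cv2.resize(im,None,fx=4,fy=4,interpolation=cv2.INTER_CUBIC);cv2.imwrite('pics/c5.png',im)
E
```

```text
time: 8.9
eef_pos: [0.5533, -0.1588, 0.0234]
ee_rot: [-3.142, 0.0, 1.571]
ft_force: [0.6, 0.2, 0.7]
gripper_width: 0.0398
gripper_force: 0.0
time: 10.15
eef_pos: [0.5533, -0.1238, 0.0233]
ee_rot: [-3.142, 0.0, 1.571]
ft_force: [0.7, -2.8, 0.3]
gripper_width: 0.0396
gripper_force: 1.4
```

View pics/c5.png

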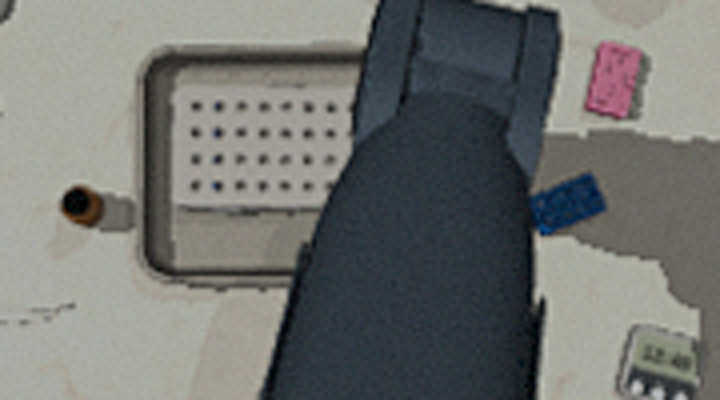

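The cassette has moved straight by about 31 mm with about 15 mm to go, and the tray has not moved. Now smaller steps, watching the force.

```bash
python3 -m inch '[[40,[0,1,0],[0,0,0]],[40,[0,2,0],[0,0,0]],[40,[0,3,0],[0,0,0]],[40,[0,4,0],[0,0,0]],[40,[0,5,0],[0,0,0]],[40,[0,6,0],[0,0,0]],[40,[0,7,0],[0,0,0]],[40,[0,8,0],[0,0,0]],[40,[0,9,0],[0,0,0]],[40,[0,10,0],[0,0,0]]]'
python3 -m inch '[[40,[0,0.3,0],[0,0,0]],[40,[0,0.6,0],[0,0,0]],[40,[0,0.9,0],[0,0,0]],[40,[0,1.2,0],[0,0,0]],[40,[0,1.4,0],[0,0,0]],[40,[0,1.6,0],[0,0,0]],[40,[0,1.8,0],[0,0,0]],[40,[0,2,0],[0,0,0]],[40,[0,2.2,0],[0,0,0]],[40,[0,2.4,0],[0,0,0]]]'
python3 - <<'E'
from h import *
f=[]
for i in range(6): f.append(bot.grab_frame('top'))
g=np.mean([p['color'].astype(float) for p in f],0).astype('uint8');np.save('m5.npy',g)
b=bot.sense();print(b['ft_force'],b['eef_pos'])
im=g[170:245,205:265,::-1];cv2.imwrite('pics/c6.png',cv2.resize(im,None,fx=8,fy=8,interpolation=cv2.INTER_CUBIC))
E
```

```text
time: 11.45
eef_pos: [0.5533, -0.114, 0.0233]
ee_rot: [-3.142, 0.0, 1.571]
ft_force: [-0.8, -3.8, 1.5]
gripper_width: 0.0404
gripper_force: 1.5
time: 12.7
eef_pos: [0.5533, -0.1116, 0.0233]
ee_rot: [-3.142, 0.0, 1.571]
ft_force: [-0.3, -4.1, 1.6]
gripper_width: 0.04
gripper_force: 1.7
[-0.37045155 -1.98022351  1.6636305 ] [ 0.55322811 -0.11163088  0.02327909]
```

View pics/c6.png

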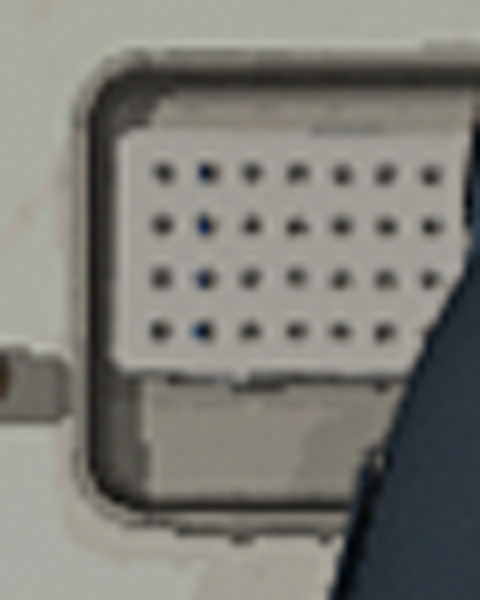

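Close now: about one pixel of dark wall remains between the cassette's left edge (115) and the rim. Creep on.

```bash
cat > f.py <<'E'
from h import *
F=[];I=[]
for i in range(6): I.append(bot.grab_frame('top')['color'].astype(float));F.append(bot.sense()['ft_force'])
g=np.mean(I,0);old=np.load('m5.npy').astype(float)
print('F',np.round(np.mean(F,0),2),round(bot.sense()['time'],2))
def sh(b):
    y0,y1,x0,x1=b;a=cv2.cvtColor(old[y0:y1,x0:x1].astype('f4'),7);c=cv2.cvtColor(g[y0:y1,x0:x1].astype('f4'),7)
    return np.round(np.array(cv2.phaseCorrelate(a,c,cv2.createHanningWindow(a.shape[::-1],5)))[0][0]*3.2,2)
print('shift mm left: tray edge',sh((185,228,205,217)),'cassette holes',sh((187,216,220,252)))
E
python3 f.py
python3 -m inch '[[40,[0,0.2,0],[0,0,0]],[40,[0,0.4,0],[0,0,0]],[40,[0,0.6,0],[0,0,0]],[40,[0,0.8,0],[0,0,0]],[40,[0,1,0],[0,0,0]],[40,[0,1.2,0],[0,0,0]],[40,[0,1.4,0],[0,0,0]],[40,[0,1.5,0],[0,0,0]],[40,[0,1.5,0],[0,0,0]],[40,[0,1.5,0],[0,0,0]]]'
python3 f.py
```

```text
F [-0.29 -3.02  1.6 ] 13.3
time: 14.55
eef_pos: [0.5533, -0.1101, 0.0233]
ee_rot: [-3.142, -0.0, 1.571]
ft_force: [-0.2, -4.0, 1.7]
gripper_width: 0.04
gripper_force: 1.6
F [ 0.06 -3.41  2.12] 14.85Traceback (most recent call last):
  File "f.py", line 9, in <module>
    print('shift mm left: tray edge',sh((185,228,205,217)),'cassette holes',sh((187,216,220,252)))
                                     ~~^^^^^^^^^^^^^^^^^^^
  File "f.py", line 8, in sh
    return np.round(np.array(cv2.phaseCorrelate(a,c,cv2.createHanningWindow(a.shape[::-1],5)))[0][0]*3.2,2)
                    ~~~~~~~~^^^^^^^^^^^^^^^^^^^^^^^^^^^^^^^^^^^^^^^^^^^^^^^^^^^^^^^^^^^^^^^^^^
ValueError: setting an array element with a sequence. The requested array has an inhomogeneous shape after 1 dimensions. The detected shape was (2,) + inhomogeneous part.
Traceback (most recent call last):
  File "f.py", line 9, in <module>
    print('shift mm left: tray edge',sh((185,228,205,217)),'cassette holes',sh((187,216,220,252)))
                                     ~~^^^^^^^^^^^^^^^^^^^
  File "f.py", line 8, in sh
    return np.round(np.array(cv2.phaseCorrelate(a,c,cv2.createHanningWindow(a.shape[::-1],5)))[0][0]*3.2,2)
                    ~~~~~~~~^^^^^^^^^^^^^^^^^^^^^^^^^^^^^^^^^^^^^^^^^^^^^^^^^^^^^^^^^^^^^^^^^^
ValueError: setting an array element with a sequence. The requested array has an inhomogeneous shape after 1 dimensions. The detected shape was (2,) + inhomogeneous part.
```

```bash
sed -i 's/np.round(np.array(cv2.phaseCorrelate(\(.*\)))\[0\]\[0\]\*3.2,2)/round(cv2.phaseCorrelate(\1)[0][0]*3.2,2)/' f.py
cat >> f.py <<'E'
old=np.load('top0.npy',allow_pickle=True).item()['color'].astype(float)
print('tray edge vs start',sh((185,228,203,217)))
E
python3 f.py
python3 -m inch '[[40,[0,0.2,0],[0,0,0]],[40,[0,0.4,0],[0,0,0]],[40,[0,0.6,0],[0,0,0]],[40,[0,0.8,0],[0,0,0]],[40,[0,1,0],[0,0,0]],[40,[0,1.2,0],[0,0,0]],[40,[0,1.2,0],[0,0,0]],[40,[0,1.2,0],[0,0,0]],[40,[0,1.2,0],[0,0,0]],[40,[0,1.2,0],[0,0,0]]]'
python3 f.py
```

```text
F [ 0.06 -2.97  1.58] 15.15
shift mm left: tray edge 0.18 cassette holes 8.34
tray edge vs start 1.27
time: 16.4
eef_pos: [0.5533, -0.1094, 0.0233]
ee_rot: [-3.141, 0.001, 1.571]
ft_force: [-0.6, -4.9, 2.0]
gripper_width: 0.0401
gripper_force: 3.0
F [-0.21 -6.01  1.5 ] 16.7
shift mm left: tray edge -0.12 cassette holes -0.11
tray edge vs start 1.45
```

The force rose to about 6 N and the TCP stalled, so the cassette is at the rim with the tray unmoved. Back off and check.

```bash
python3 -m inch '[[40,[0,-3,0],[0,0,0]],[40,[0,-10,0],[0,0,0]],[40,[0,-20,0],[0,0,0]],[40,[0,-25,20],[0,0,0]],[40,[0,-25,60],[0,0,0]],[40,[0,-25,110],[0,0,0]],[40,[0,-25,160],[0,0,0]],[40,[-50,-50,190],[0,0,0]],[40,[-100,-80,200],[0,0,0]],[40,[-150,-110,200],[0,0,0]]]'
python3 -m inch '[[40,[-30,-40,0],[0,0,0]],[40,[-60,-80,0],[0,0,0]],[40,[-60,-120,0],[0,0,0]],[40,[-60,-140,0],[0,0,0]],[40,[-60,-140,0],[0,0,0]],[40,[-60,-140,0],[0,0,0]],[40,[-60,-140,0],[0,0,0]],[40,[-60,-140,0],[0,0,0]],[40,[-60,-140,0],[0,0,0]],[40,[-60,-140,0],[0,0,0]]]'
python3 - <<'E'
from h import *
p=[bot.grab_frame('top') for i in range(6)]
for z,th in((.036,'tray'),(.032,'cassette'),(.035,'bur_block')):
    o=bot.outline_of(p[-1],th)[0]
    c=max(cv2.findContours(o['pixels'].astype('uint8'),0,1)[0],key=cv2.contourArea)[:,0,:].astype(float)
    r=cv2.minAreaRect(unproj(p[-1],c,z)[:,:2].astype('float32')); print(th,np.round(r[0],4),np.round(r[1],4),round(r[2],2))
g=np.mean([q['color'].astype(float) for q in p],0).astype('uint8')[170:245,205:315,::-1]
cv2.imwrite('pics/c7.png',cv2.resize(g,None,fx=7,fy=7,interpolation=cv2.INTER_CUBIC))
q=bot.grab_frame('scene')['color'][165:250,215:335,::-1];cv2.imwrite('pics/c8.png',cv2.resize(q,None,fx=6,fy=6,interpolation=cv2.INTER_CUBIC))
E
```

```text
time: 17.95
eef_pos: [0.4021, -0.2201, 0.2243]
ee_rot: [3.14, 0.001, 1.571]
ft_force: [-0.8, -1.0, -0.3]
gripper_width: 0.0399
gripper_force: 0.0
time: 19.2
eef_pos: [0.3433, -0.3588, 0.2233]
ee_rot: [-3.142, 0.0, 1.571]
ft_force: [-0.1, -0.4, -0.4]
gripper_width: 0.0401
gripper_force: 0.0
tray [ 0.5398 -0.0536] [0.1926 0.2989] 0.7
cassette [ 0.5537 -0.0115] [0.1065 0.1834] 0.69
bur_block [ 0.5112 -0.2483] [0.0319 0.0572] 22.37
```

View pics/c7.png

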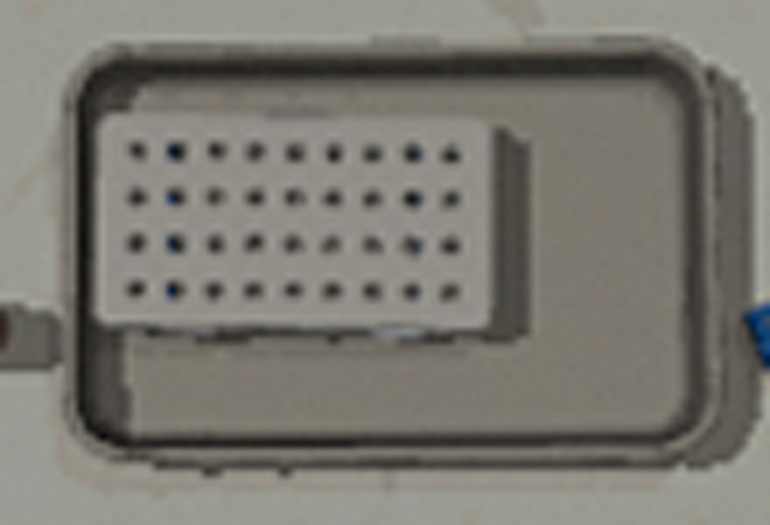

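View pics/c8.png

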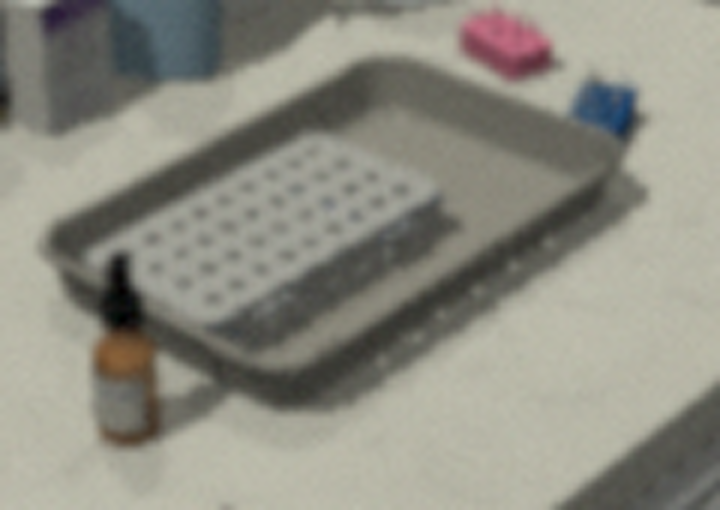

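The cassette lies flat, its left end flush with the left inner rim (column 96; expected rim face ≈94). It is square to the tray (0.69° against 0.70°). The tray, bottle and block are where they were, and the hand is clear.

```bash
python3 -c "
from cell import bot
print(bot.sign_off())"
```

```text
the job is handed in; nothing more can be done
None
```

I pushed the cassette over so it lies flat, lid up, then slid it against the tray's left end rim, away from the blue bur block. In the final pictures it sits square and within about 1 mm of the rim, with the tray unmoved and the hand clear; the job is handed in.

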